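# Lay the breakfast tray

### The arm

A 6-joint arm with a two-finger parallel gripper is mounted at the origin on a cart in front of the work surface, level with it; the furniture and walls round the work are solid. World frame = base frame: x ahead of the robot, y to its left, z up, the work surface at z = 0. Lengths are in m, angles in rad, forces in N, time in s.
With the tool pointing down it reaches from about 0.375 to 0.975 m from the base axis. Payload 3.8 kg.
Tool frame: the origin (TCP) lies midway between the tips of the shut fingers; the grasp point (between the pads) lies 19 mm behind it; z points along the fingers, y is the line along which they close (so a half turn about z gives the same grasp; the last joint's range is limited). The gripper opens to 88 mm and grips with 3 to 60 N. Pads are 18 mm wide; open, the fingers measure 123 mm over their backs; the gripper's body (75 mm by 187 mm) begins 45 mm behind the grasp point.
Start: joints at [-1.212, 0.264, 1.604, -0, 1.274, -0.037], TCP at [0.26, -0.623, 0.215] pointing down, gripper open.
Joint ranges: [-2.63, 2.63], [-0.94, 2.18], [0.31, 2.57], [-1.31, 4.45], [0, 2.66], [-2.55, 2.55]. Speed limits (rad/s): [2.57, 2.57, 3.14, 3.14, 3.14, 3.14].

### API

Orientations are given as a unit quaternion [w, x, y, z].
In Python, from rig import bot, status, vision, workorder, nets gives the robot as it stands. Calls block until the motion is done:
- bot.move_pose(position, orientation): joint-space move of the TCP to a pose.
- bot.move_l(position, velocity=0.15, orientation=None, threshold=None): straight line of the TCP; orientation=None keeps the orientation; velocity is the mean speed in m/s. With threshold (N) it stops when the force on the tool has changed by that much, and returns True; else False.
- bot.move_j(angles): joint-space move.
- bot.let_go() and bot.grab(squeeze=None): open the fingers fully, or close them until they stop; squeeze is the grip in N (None keeps the last).
- bot.sleep(seconds).
- bot.inverse_kinematics(position, orientation): joint angles nearest the present ones, or None.
- status.get_state(): the state.
- vision.read_camera(name): name is "side" or "top"; returns a dict with "img" (420x560x3 uint8, blue, green, red), "K" (3x3 intrinsics, pixels), "R" (3x3) and "t" (3): a world point X has camera coordinates R X + t. Camera axes: x right, y down, z forward; pixel columns grow to the right and rows downward; lengths in m; the calibration is good to about 2 mm. A picture is of the moment at which its call begins. There is no depth.
A pose or a line that the arm cannot do raises bot.PlanningError and nothing moves.
- workorder.sign_off(): hands the job in; it is judged then, once.
Trained networks look in a picture, given as the dict that the camera call returned (one of the last four; its "shot" number tells which), for a name from the list of things; names that differ only in an ending like _2 or _b are one class to them, and where a whole thing is asked for, a point or a joint stands for the part that bears it (a point fixed in the world has none). Each returns a list of dicts, best first, with "score" (0 to 1); they miss things now and then, are a little off and sometimes report something else, mostly with a low value. They report only what shows in the picture. A call takes as long as a camera call.
- nets.cut_out(picture, name): "mask" (420x560 bool, what is visible of it) and "point" ([column, row] as shares, 0 to 1, of the picture: columns of its width, rows of its height, amid what is visible of it).
- nets.landmark_of(picture, name): "point" ([column, row] as shares, 0 to 1, of the picture: columns of its width, rows of its height: a listed point, or the origin of a listed thing).
The state is a dict: "t": time; "joints": joint angles; "joint_vel": joint speeds; "tau": joint torques, N m; "position": TCP position; "tcp_rot": TCP orientation; "ft_force": force on the tool from outside, world axes, zero at the start; "moment": the same for the moment, N m; "opening": finger opening in m; "grasp_force": force on a finger pad.
Only numpy, scipy, OpenCV 4.12 (cv2) and the standard library are available. Lean on these libraries where they do the work, as an engineer would, in place of code of your own. Each camera call takes 0.05 s, during which the arm holds its last target. There are 200 camera calls.

### The job

Lay the breakfast tray on the worktop: put the piece of cheese flat in the middle of the empty cheese dish and then set the cover over it, down inside the dish's lip. Stand the jam jar in the tray's recess between the dish and the bowl, the taller of the two wooden mills that stand to the right of the tray in the recess behind the dish (on the far side of it from you), and the glass shaker from the same side in the recess behind the bowl, each upright and flat on the bottom of its recess. Do not tip anything over, and leave the dish and the bowl in their recesses and the shorter mill where it stands.

Things in the scene. Friction and masses are not known exactly. Their poses are not given: they have to be found in the camera images.
- tray: Dark wooden tray, fixed, 410 mm (y) by 300 mm (x), rim 28 mm high. Origin: centre of its underside; x to its far side (within 0.2 rad of ahead), y left, z up. Floor 14 mm up, with six round cork-lined recesses 74 mm wide, bottom 10 mm up: centres x = -57.5 mm (front row) and +57.5 mm (back row), y = +115, 0, -115 mm. Dish and bowl stand in the front row's two end recesses (either way).
- cheese_dish: White round flat cheese dish, loose, 450 g, 138 mm wide and 21 mm high over its lip, with a foot 68 mm wide in one end recess of the tray's front row. Origin: centre of its foot's underside; z up. Its flat floor, about 120 mm wide, lies 11 mm above the origin; the lip round it flares out to 130 mm inside at the top.
- bowl: White round bowl with thin lines, loose, 115 mm wide, 56 mm high, foot 66 mm wide, in the other end recess of the tray's front row. Origin: centre of its underside; z up.
- cheese: Piece of hard yellow cheese with brown rind on one long side, loose, 140 g, 72 mm (its x) by 40 mm (its y) by 36 mm high, lying flat on the worktop to the right of the tray. Origin: centre of its underside; z up.
- cheese_cover: White round cover of the cheese dish, 260 g: shell open below, 114 mm wide, 66 mm high (105 mm wide inside, wall 4.5 mm); on top a round knob 26 mm in diameter, 71 to 94 mm above the origin, on an 18 mm neck. Stands on the worktop right of the tray. Origin: centre of its open underside; z up. On the dish its edge stands on the floor inside the lip, 3 mm free all round.
- jam_jar: Jam jar, glass with a light metal lid, loose, 250 g, at most 68 mm wide, 84 mm high; the lid is 63 mm in diameter, from 74 to 84 mm. Stands on the worktop to the right of the tray. Origin: centre of its underside; z up.
- pepper_mill: The taller of two wooden mills, loose, 180 g, 150 mm high with a small steel ball on top (12 mm wide, from 138 mm up). The body is 58 mm wide at the foot; the head, 50 mm in diameter, lies between 109 and 138 mm. Stands on the worktop to the right of the tray. Origin: centre of its underside; z up.
- short_mill: The shorter of the two wooden mills, 130 mm high, 58 mm wide, otherwise alike (one more, fixed at the wall, has no part in this). It is not wanted and stays where it is, among the things to the right of the tray. Origin: centre of its underside; z up.
- shaker: Glass shaker with a grey domed cap, loose, 100 g, 44 mm wide, 90 mm high; the cap is 34 mm wide and begins 70 mm up. Stands on the worktop to the right of the tray. Origin: centre of its underside; z up.

How it is judged:
At the end, for the whole second after the job is handed in: Cheese flat in the dish, 15 mm from centre at most; cover level on the dish floor (7 mm); jar in the front middle recess (10 mm), taller mill behind the dish (12 mm), shaker behind the bowl (16 mm), upright; dish and bowl in their recesses (9 mm); shorter mill within 30 mm of its start; all at rest (x of jam_jar in the frame of tray between -0.0675 and -0.0475 m and y of jam_jar in the frame of tray between -0.01 and 0.01 m and z of jam_jar in the frame of tray between 0.007 and 0.012 m and angle between jam_jar's own z axis and vertical below 0.045 rad and (((x of cheese_dish in the frame of tray between -0.0665 and -0.0485 m and y of cheese_dish in the frame of tray between 0.106 and 0.124 m and z of cheese_dish in the frame of tray between 0.007 and 0.012 m and angle between cheese_dish's own z axis and vertical below 0.045 rad) and (x of bowl in the frame of tray between -0.0665 and -0.0485 m and y of bowl in the frame of tray between -0.124 and -0.106 m and z of bowl in the frame of tray between 0.007 and 0.012 m and angle between bowl's own z axis and vertical below 0.045 rad) and (x of pepper_mill in the frame of tray between 0.0455 and 0.0695 m and y of pepper_mill in the frame of tray between 0.103 and 0.127 m and z of pepper_mill in the frame of tray between 0.007 and 0.012 m and angle between pepper_mill's own z axis and vertical below 0.045 rad) and (x of shaker in the frame of tray between 0.0415 and 0.0735 m and y of shaker in the frame of tray between -0.131 and -0.099 m and z of shaker in the frame of tray between 0.007 and 0.012 m and angle between shaker's own z axis and vertical below 0.045 rad)) or ((x of cheese_dish in the frame of tray between -0.0665 and -0.0485 m and y of cheese_dish in the frame of tray between -0.124 and -0.106 m and z of cheese_dish in the frame of tray between 0.007 and 0.012 m and angle between cheese_dish's own z axis and vertical below 0.045 rad) and (x of bowl in the frame of tray between -0.0665 and -0.0485 m and y of bowl in the frame of tray between 0.106 and 0.124 m and z of bowl in the frame of tray between 0.007 and 0.012 m and angle between bowl's own z axis and vertical below 0.045 rad) and (x of pepper_mill in the frame of tray between 0.0455 and 0.0695 m and y of pepper_mill in the frame of tray between -0.127 and -0.103 m and z of pepper_mill in the frame of tray between 0.007 and 0.012 m and angle between pepper_mill's own z axis and vertical below 0.045 rad) and (x of shaker in the frame of tray between 0.0415 and 0.0735 m and y of shaker in the frame of tray between 0.099 and 0.131 m and z of shaker in the frame of tray between 0.007 and 0.012 m and angle between shaker's own z axis and vertical below 0.045 rad))) and horizontal distance between cheese and cheese_dish below 0.015 m and z of cheese in the frame of cheese_dish between 0.008 and 0.014 m and angle between cheese's own z axis and vertical below 0.06 rad and horizontal distance between cheese_cover and cheese_dish below 0.007 m and z of cheese_cover in the frame of cheese_dish between 0.008 and 0.014 m and angle between cheese_cover's own z axis and vertical below 0.05 rad and distance of short_mill from where it was at the start of the episode below 0.03 m and angle between short_mill's own z axis and vertical below 0.1 rad and linear speed of each of cheese, cheese_cover, jam_jar, pepper_mill, shaker, cheese_dish, bowl below 0.02 m/s); the robot touches nothing.
It fails at once if something was tipped over (angle between any of cheese_cover, jam_jar, pepper_mill, shaker, bowl, cheese_dish, short_mill's own z axis and vertical above 0.9 rad).
It fails at once if the shorter mill was carried off or knocked away (distance of short_mill from where it was at the start of the episode above 0.03 m).
It also fails if it takes over 136 s, if anything falls off the work surface, if the arm or the gripper's body presses on something with over 40 N, if the wrist force passes 120 N, or if a joint passes its speed limit or range.

## Working session

There is one attempt and no reset: what is moved stays moved. The work goes in short steps, each a Python script; the robot and the scene stay as the last script left them, time stands still between calls to the robot, and variables do not carry over. Pictures are saved under pics/ and viewed, at most 14 in all, crops included, and the job is handed in when it is done.

```bash
ls; mkdir -p pics
python3 - <<'E'
from rig import bot,status,vision,nets
import cv2,numpy as np
for c in ["top","side"]:
    p=vision.read_camera(c); cv2.imwrite(f"pics/{c}0.png",p["img"])
    print(c,p["K"].tolist(),np.round(p["R"],3).tolist(),p["t"], "cam", -p["R"].T@p["t"])
    for n in ["tray","cheese_dish","bowl","cheese","cheese_cover","jam_jar","pepper_mill","short_mill","shaker"]:
        L=nets.landmark_of(p,n); C=nets.cut_out(p,n)
        print(n,[(round(d["score"],2),round(d["point"][0]*560,1),round(d["point"][1]*420,1)) for d in L][:3],[(round(d["score"],2),round(d["point"][0]*560),round(d["point"][1]*420),int(d["mask"].sum())) for d in C][:3])
print(status.get_state())
E
```

```text
pics
top [[417.075908225215, 0.0, 282.0267321918421], [0.0, 417.075908225215, 211.61538080147562], [0.0, 0.0, 1.0]] [[-0.023, -1.0, -0.018], [-0.994, 0.025, -0.11], [0.11, 0.015, -0.994]] [0.01820077 0.53784388 0.94245199] cam [ 0.43100826 -0.00928985  0.99597622]
tray [(0.68, 203.8, 228.1)] [(0.76, 201, 213, 18253)]
cheese_dish [(0.8, 253.9, 256.8), (0.63, 207.8, 228.6)] [(0.78, 251, 255, 2744), (0.24, 200, 216, 18257)]
bowl [(0.62, 155.8, 253.7)] [(0.93, 151, 253, 2141)]
cheese [(0.93, 417.9, 270.7)] [(0.82, 423, 272, 701), (0.46, 424, 234, 806)]
cheese_cover [(0.96, 358.8, 259.4)] [(0.78, 362, 263, 2075)]
jam_jar [(0.78, 418.7, 234.2), (0.27, 420.7, 271.1)] [(0.62, 424, 236, 881), (0.32, 203, 214, 18131)]
pepper_mill [(0.86, 354.2, 201.8), (0.52, 154.0, 252.0)] [(0.69, 360, 198, 724)]
short_mill [(0.85, 410.3, 187.6), (0.55, 355.3, 201.9)] [(0.91, 417, 184, 772)]
shaker [(0.92, 353.0, 155.9)] [(0.68, 362, 262, 2088), (0.67, 356, 153, 288)]
side [[410.2221882525025, 0.0, 280.3217494008771], [0.0, 410.2221882525025, 210.17499848556622], [0.0, 0.0, 1.0]] [[-0.95, -0.311, -0.008], [-0
[... 707 characters left out ...]
joints': array([-1.21186501e+00,  2.63927654e-01,  1.60401572e+00, -2.83992086e-05,
        1.27368739e+00, -3.68860450e-02]), 'joint_vel': array([-5.64531483e-04, -1.40939920e-03,  3.63026495e-04,  6.59101084e-04,
       -1.06634826e-03, -8.43251515e-05]), 'tau': array([-1.68552990e-03, -5.02040398e+01, -3.57246387e+01,  7.28128664e-02,
        1.85604970e-02, -9.79643801e-06]), 'position': array([ 0.26024887, -0.62280129,  0.21517856]), 'tcp_rot': array([-1.66301960e-05,  9.80479097e-01,  1.96623343e-01, -1.64565616e-05]), 'ft_force': array([-0.04495319,  0.24197524,  0.56955599]), 'moment': array([-0.02438405,  0.02813895,  0.00699516]), 'grasp_force': 0.0, 'opening': 0.08821073029052412}
```

View pics/top0.png

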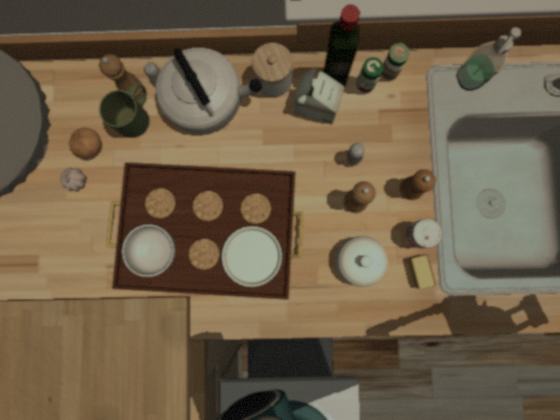

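View pics/side0.png

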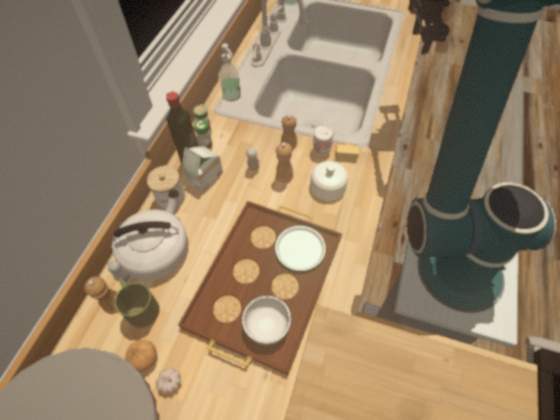

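Top view: dish at (252,256) on the right, bowl at (149,250) on the left, corks at (160,203), (208,206), (256,208), (204,254). Nets call the mill at (360,198) the tall one. Next I'll triangulate and check the heights.

```bash
cat > h.py <<'E'
from rig import bot,status,vision,nets,workorder
import cv2,numpy as np
def ray(p,u,v):
    d=p["R"].T@np.linalg.solve(p["K"],[u,v,1.]); return -p["R"].T@p["t"],d
def atz(p,u,v,z):
    c,d=ray(p,u,v); return c+d*(z-c[2])/d[2]
def tri(p,a,q,b):
    (c1,d1),(c2,d2)=ray(p,*a),ray(q,*b)
    s=np.linalg.lstsq(np.c_[d1,-d2],c2-c1,rcond=None)[0]
    A,B=c1+d1*s[0],c2+d2*s[1]; return (A+B)/2,np.linalg.norm(A-B)
def proj(p,X):
    x=p["K"]@(p["R"]@np.asarray(X)+p["t"]); return x[:2]/x[2]
def lm(p,n):
    L=nets.landmark_of(p,n); return [(d["score"],d["point"][0]*560,d["point"][1]*420) for d in L]
def both(): return vision.read_camera("top"),vision.read_camera("side")
E
python3 - <<'E'
from h import *
np.set_printoptions(precision=4,suppress=True)
T,S=both()
for n in ["cheese_dish","bowl","cheese","cheese_cover","jam_jar","pepper_mill","short_mill","shaker"]:
    z=.010 if n in("cheese_dish","bowl") else 0
    a,b=lm(T,n)[0],lm(S,n)[0]
    print(n,round(a[0],2),round(b[0],2),atz(T,*a[1:],z)[:2],atz(S,*b[1:],z)[:2],*tri(T,a[1:],S,b[1:]))
# corks
for p,n in((T,"top"),(S,"side")):
    M=nets.cut_out(p,"tray")[0]["mask"].astype(np.uint8)
    hull=cv2.convexHull(cv2.findNonZero(M)); H=np.zeros_like(M); cv2.fillPoly(H,[hull],1)
    hsv=cv2.cvtColor(p["img"],cv2.COLOR_BGR2HSV)
    m=((hsv[...,2]>110)&(hsv[...,1]>70)&(H>0)).astype(np.uint8)
    k,_,st,ce=cv2.connectedComponentsWithStats(cv2.morphologyEx(m,cv2.MORPH_OPEN,np.ones((5,5))))
    for i in range(1,k):
        if st[i,4]>200: print(n,ce[i],st[i,2:],atz(p,*ce[i],.010))
    # bright whites: dish, bowl
t=T["img"][130:300,320:450]; s=S["img"][100:220,230:370]
cv2.imwrite("pics/c1.png",np.hstack([cv2.resize(t,None,fx=3,fy=3,interpolation=3),cv2.resize(s,(400,510),interpolation=3)]))
E
```

```text
cheese_dish 0.68 0.65 [0.4372 0.0785] [0.4417 0.0794] [0.4395 0.0789 0.0099] 0.004590323015333138
bowl 0.72 0.65 [0.4474 0.3143] [0.4519 0.3079] [0.4488 0.3109 0.0215] 0.0032399280357636603Traceback (most recent call last):
  File "<stdin>", line 6, in <module>
IndexError: list index out of range
```

Run:
```python
from h import *
np.set_printoptions(precision=4,suppress=True)
acc={}
for r in range(3):
    T,S=both()
    for n in ["cheese_dish","bowl","cheese","cheese_cover","jam_jar","pepper_mill","short_mill","shaker"]:
        for c,p in(("T",T),("S",S)):
            L=lm(p,n)
            if L: acc.setdefault((n,c),[]).append(L[0])
for n in ["cheese_dish","bowl","cheese","cheese_cover","jam_jar","pepper_mill","short_mill","shaker"]:
    z=.010 if n in("cheese_dish","bowl") else 0
    for c,p in(("T",T),("S",S)): print(n,c,[(round(l[0],2),atz(p,l[1],l[2],z)[:2]) for l in acc.get((n,c),[])])
for p,n in((T,"top"),(S,"side")):
    M=nets.cut_out(p,"tray")[0]["mask"].astype(np.uint8)
    hull=cv2.convexHull(cv2.findNonZero(M)); H=np.zeros_like(M); cv2.fillPoly(H,[hull],1)
    hsv=cv2.cvtColor(p["img"],cv2.COLOR_BGR2HSV)
    m=((hsv[...,2]>110)&(hsv[...,1]>70)&(H>0)).astype(np.uint8)
    k,_,st,ce=cv2.connectedComponentsWithStats(cv2.morphologyEx(m,cv2.MORPH_OPEN,np.ones((5,5))))
    for i in range(1,k):
        if st[i,4]>200: print(n,ce[i],st[i,2:],atz(p,*ce[i],.010))
t=T["img"][130:300,320:450]; s=S["img"][100:220,230:370]
cv2.imwrite("pics/c1.png",np.hstack([cv2.resize(t,None,fx=3,fy=3,interpolation=3),cv2.resize(s,(400,510),interpolation=3)]))
```

```text
cheese_dish T [(0.97, array([0.4359, 0.0739])), (0.78, array([0.4421, 0.0847])), (0.72, array([0.4358, 0.076 ]))]
cheese_dish S [(0.91, array([0.4472, 0.0725])), (0.56, array([0.4387, 0.0647]))]
bowl T [(0.84, array([0.4511, 0.3044])), (0.91, array([0.4469, 0.308 ]))]
bowl S [(0.56, array([0.4537, 0.3073])), (0.55, array([0.4489, 0.3106])), (0.69, array([0.4476, 0.3073]))]
cheese T [(0.67, array([ 0.3921, -0.3175])), (0.68, array([ 0.3819, -0.3174])), (0.69, array([ 0.3924, -0.3152]))]
cheese S [(0.74, array([ 0.3964, -0.3187])), (0.68, array([0.4953, 0.1933])), (0.58, array([ 0.3898, -0.3037]))]
cheese_cover T [(0.78, array([ 0.4217, -0.1661])), (0.71, array([ 0.4136, -0.1744])), (0.95, array([ 0.4173, -0.175 ]))]
cheese_cover S [(0.71, array([ 0.4195, -0.1796])), (0.62, array([ 0.421 , -0.1693])), (0.9, array([ 0.4105, -0.172 ]))]
jam_jar T [(0.93, array([ 0.4746, -0.3104])), (0.7, array([ 0.4686, -0.3131])), (0.76, array([ 0.4707, -0.3137]))]
jam_jar S [(0.83, array([ 0.4828, -0.308 ])), (0.81, array([ 0.4795, -0.3151]))]
pepper_mill T [(0.69, array([ 0.5635, -0.1642])), (0.62, ar
[... 314 characters left out ...]
0.96, array([ 0.5927, -0.3137])), (0.68, array([ 0.5971, -0.3143]))]
shaker T [(0.73, array([ 0.6717, -0.1764])), (0.53, array([ 0.6657, -0.1679])), (0.56, array([ 0.6694, -0.1705]))]
shaker S [(0.73, array([ 0.6674, -0.17  ])), (0.65, array([ 0.6655, -0.1759]))]
top [159.8318 202.8348] [ 29  29 660] [0.5688 0.298  0.01  ]
top [297.6343 203.8981] [ 10  31 216] [ 0.5579 -0.032   0.01  ]
top [207.3318 205.3874] [ 29  29 666] [0.5597 0.1838 0.01  ]
top [255.5015 208.1118] [ 28  29 662] [0.5503 0.0687 0.01  ]
top [112.462  234.1326] [ 13  60 513] [0.4964 0.4107 0.01  ]
top [203.8075 253.7227] [ 29  30 696] [0.4449 0.1925 0.01  ]
side [257.9257 286.4487] [  164   171 13464] [0.5125 0.2159 0.01  ]
```

View pics/c1.png

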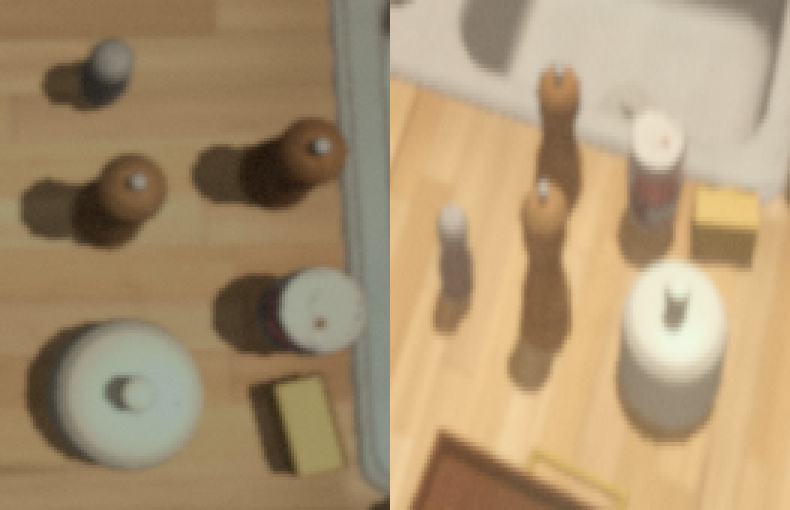

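Crop: the left mill's ball is at top px (366,190) and side px (283.6,144). The right mill's ball is at top px (426.7,178.7) and side px (288.8,117.2). Next I'll triangulate the tops to get heights and fine positions.

Run:
```python
from h import *
np.set_printoptions(precision=4,suppress=True)
T,S=both()
for n,a,b,h in [("millL",(366,190.3),(283.6,144),.148),("millR",(426.7,178.7),(288.8,117.2),.128),("knob",(366.7,260.7),(330.8,168.2),.094),
 ("jarlid",(427.7,233.3),(323.5,132.2),.084),("shaker",(358.3,149.3),(252,151.8),.09),("glassrim",(122,107),(133,290),.1)]:
    print(n,*tri(T,a,S,b),atz(T,*a,h)[:2],atz(S,*b,h)[:2])
print("cheese top",[atz(T,320+u/3,130+v/3,.036)[:2] for u,v in((275,383),(320,375),(344,466),(297,474))],
 [atz(S,230+(u-390)/2.857,100+v/4.25,.036)[:2] for u,v in((695,188),(755,188),(755,233),(692,226))])
for p,c in((T,"T"),(S,"S")):
  for n,h in(("cheese_dish",.031),("cheese",.018)):
    C=nets.cut_out(p,n)
    if C:
        m=C[0]["mask"].astype(np.uint8); k=max(cv2.findContours(m,0,1)[0],key=cv2.contourArea)
        e=cv2.fitEllipse(k); print(c,n,e,atz(p,*e[0],h)[:2], cv2.minAreaRect(k))
# corks: local windows at predicted places
yaw=-.08; R=np.array([[np.cos(yaw),-np.sin(yaw)],[np.sin(yaw),np.cos(yaw)]])
P0=np.array([.5597,.1838])-R@[.0575,0]
loc=[(.0575,.115),(.0575,0),(.0575,-.115),(-.0575,0)]
for p,c in((T,"T"),(S,"S")):
    W=[]
    g=cv2.cvtColor(p["img"],cv2.COLOR_BGR2GRAY)
    for l in loc:
        u=proj(p,[*(P0+R@l),.01]).round().astype(int); r=20
        w=g[u[1]-r:u[1]+r+1,u[0]-r:u[0]+r+1]
        _,m=cv2.threshold(w,0,1,cv2.THRESH_OTSU)
        k,lab,st,ce=cv2.connectedComponentsWithStats(m); i=lab[r,r]
        W.append(atz(p,*(ce[i]+u-r),.01)[:2])
    W=np.array(W); A=np.array(loc); q=W-W.mean(0); a=A-A.mean(0)
    yw=np.arctan2((a[:,0]*q[:,1]-a[:,1]*q[:,0]).sum(),(a*q).sum()); Ry=np.array([[np.cos(yw),-np.sin(yw)],[np.sin(yw),np.cos(yw)]])
    t=W.mean(0)-Ry@A.mean(0); print(c,"tray",t,yw,"res",(W-(A@Ry.T+t))*1000,"jar rec",t+Ry@[-.0575,0],"dish",t+Ry@[-.0575,-.115],"bk L",t+Ry@[.0575,.115],"bk R",t+Ry@[.0575,-.115])
print(status.get_state()["t"])
```

```text
millL [ 0.5649 -0.17    0.1459] 0.0002641956463770377 [ 0.5647 -0.1696] [ 0.5642 -0.1682]
millR [ 0.5908 -0.3042  0.1196] 0.0002180633671113877 [ 0.5892 -0.3014] [ 0.5884 -0.296 ]
knob [ 0.42   -0.1769  0.0815] 0.0013042941190126737 [ 0.4208 -0.1744] [ 0.418  -0.1668]
jarlid [ 0.4772 -0.3119  0.0812] 0.0006060317114019784 [ 0.4768 -0.3111] [ 0.4771 -0.3092]
shaker [ 0.6686 -0.1703  0.0758] 0.0022865268713664504 [ 0.6661 -0.1677] [ 0.6622 -0.1589]
glassrim [0.7738 0.354  0.1093] 0.004731863395510022 [0.7749 0.3571] [0.781  0.3517]
cheese top [array([ 0.4247, -0.2873]), array([ 0.4299, -0.3216]), array([ 0.3615, -0.3354]), array([ 0.3563, -0.2999])] [array([ 0.4305, -0.3165]), array([ 0.3656, -0.3373]), array([ 0.356 , -0.2931]), array([ 0.4246, -0.2784])]
T cheese_dish ((251.8390350341797, 255.83457946777344), (58.76427459716797, 59.44029235839844), 15.894089698791504) [0.4372 0.0772] ((252.5, 255.5), (59.0, 59.0), 90.0)
T cheese ((422.1522521972656, 271.13494873046875), (22.952436447143555, 38.8076286315918), 161.1881103515625) [ 0.3931 -0.3149] ((422.0807800292969, 271.2961730957031
[... 191 characters left out ...]
14] ((300.0, 248.5), (43.0, 48.0), 90.0)
S cheese ((346.7557067871094, 151.71676635742188), (17.016551971435547, 25.161537170410156), 99.63948822021484) [ 0.3937 -0.3112] ((347.0735168457031, 151.54412841796875), (22.625469207763672, 16.106266021728516), 4.39870548248291)
T tray [0.5023 0.1881] -0.08135086524529109 res [[ 0.0548 -0.0051]
 [-0.0678 -0.0733]
 [ 0.1525 -0.0329]
 [-0.1395  0.1113]] jar rec [0.445  0.1928] dish [0.4356 0.0782] bk L [0.5689 0.2981] bk R [0.5502 0.0688]
S tray [0.4984 0.1924] -0.14834370195300348 res [[-3.529   0.5592]
 [ 4.4188 -0.4602]
 [-5.2974  2.6388]
 [ 4.4077 -2.7378]] jar rec [0.4416 0.2009] dish [0.4246 0.0872] bk L [0.5723 0.2976] bk R [0.5383 0.0702]
5.4
```

The left mill is the taller one (ball at about 0.146, against about 0.12 for the right). The tray fit from the top camera has residuals under 0.2 mm. I'll start with the jar.

```bash
cat >> h.py <<'E'
TRAY=np.array([.5023,.1881]); YAW=-.0813
def tw(x,y):
    c,s=np.cos(YAW),np.sin(YAW); return TRAY+np.array([c*x-s*y,s*x+c*y])
def q(th):
    f=th/2+np.pi/4; return [0,float(np.cos(f)),float(np.sin(f)),0]
def go(xy,z,th):
    "joint move, choosing the half turn with the smaller last-joint angle"
    best=None
    for t in (th-np.pi,th,th+np.pi):
        j=bot.inverse_kinematics([*xy,z],q(t))
        if j is not None and (best is None or abs(j[5])<abs(best[0][5])): best=(j,t)
    bot.move_j(best[0]); return best[1]
def lin(xy,z,v=.15,thr=None): return bot.move_l([float(xy[0]),float(xy[1]),float(z)],velocity=v,threshold=thr)
def st(tag=""):
    s=status.get_state(); print(tag,"t",round(s["t"],1),"p",np.round(s["position"],4),"open",round(s["opening"],4),"gf",round(s["grasp_force"],1),"F",np.round(s["ft_force"],1)); return s
def pick(xy,z,th,sq,up=.2,thr=None):
    go(xy,max(up,z+.06),th); hit=lin(xy,z+.03,.25); hit=lin(xy,z,.08,thr); st(f"down hit={hit}")
    bot.grab(sq); st("grab"); lin(xy,up,.2); st("up")
E
python3 - <<'E'
from h import *
pick([.4765,-.311],.060,np.pi/2,25,up=.2)
p=tw(-.0575,0); go(p,.16,YAW); lin(p,.085,.15)
hit=lin(p,.066,.04,8); s=st(f"place hit={hit}")
T,S=both()
cv2.imwrite("pics/j1.png",np.hstack([cv2.resize(p["img"][180:350,150:350],(400,340)) for p in(T,S)]))
E
```

```text
down hit=False t 7.9 p [ 0.4761 -0.3107  0.0594] open 0.0882 gf 0.0 F [ 0.1 -0.4  0.3]
grab t 9.1 p [ 0.482  -0.3133  0.0675] open 0.0177 gf 26.4 F [-2.4  6.8 28.5]
up t 9.9 p [ 0.4757 -0.3105  0.1984] open 0.0007 gf 0.0 F [-0.4 -0.4  0.4]
place hit=False t 13.0 p [0.4448 0.1927 0.0658] open 0.0006 gf 0.0 F [ 0.6 -0.7  0.1]
```

View pics/j1.png

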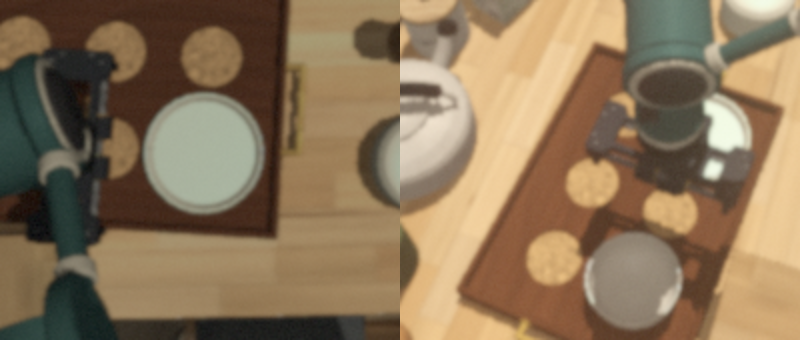

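The grasp failed: the fingers slid up to 17.7 mm opening. I'll look at the jar.

Run:
```python
from h import *
bot.let_go(); lin(tw(-.0575,0),.2,.25)
T,S=both()
for p in (T,S): print(lm(p,"jam_jar"),lm(p,"cheese"))
t=T["img"][130:300,320:450]; s=S["img"][100:220,230:370]
cv2.imwrite("pics/j2.png",np.hstack([cv2.resize(t,None,fx=3,fy=3,interpolation=3),cv2.resize(s,(400,510),interpolation=3)]))
```

```text
[(0.87, 415.408, 238.01399999999998), (0.32, 353.192, 201.6)] [(0.9, 420.28, 275.81399999999996), (0.16, 254.18400000000003, 257.29200000000003)]
[(0.56, 323.008, 149.51999999999998)] [(0.49, 348.712, 157.92)]
```

View pics/j2.png

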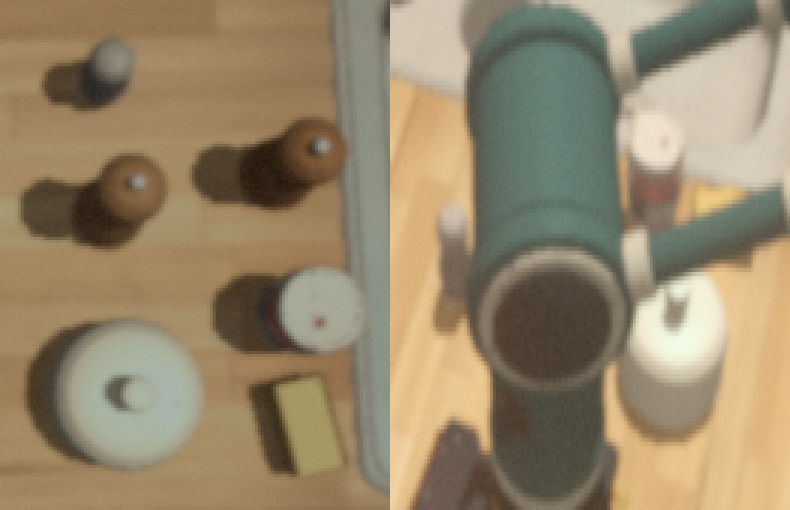

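The jar still stands in place; the lid slipped out of the pads. I'll grip the glass lower down and check the opening before moving.

Run:
```python
from h import *
xy=[.4765,-.311]
go(xy,.2,np.pi/2); lin(xy,.07,.25); print(lin(xy,.028,.08,8)); st()
bot.grab(25); s=st("grab")
if s["opening"]>.05:
    lin(xy,.06,.1); st("up")
    T,S=both(); cv2.imwrite("pics/j3.png",np.hstack([cv2.resize(p["img"][a:a+120,b:b+130],(400,370)) for p,a,b in((T,170,340),(S,90,250))]))
else: bot.let_go(); lin(xy,.2)
```

```text
False
 t 18.6 p [ 0.4763 -0.3109  0.0276] open 0.0882 gf 0.0 F [ 0.5 -0.2 -0.3]
grab t 19.1 p [ 0.4768 -0.311   0.0285] open 0.064 gf 25.0 F [-0.3  1.1  2.7]
up t 19.6 p [ 0.4766 -0.3112  0.0602] open 0.0639 gf 25.0 F [-0.2  0.1 -2.7]
```

Run:
```python
from h import *
lin([.4765,-.311],.2,.25)
p=tw(-.0575,0); go(p,.16,YAW); lin(p,.06,.2)
hit=lin(p,.036,.04,6); s=st(f"place hit={hit}")
T,S=both(); cv2.imwrite("pics/j4.png",np.hstack([cv2.resize(p["img"][180:350,150:350],(400,340)) for p in(T,S)]))
```

```text
place hit=True t 23.4 p [0.4449 0.1928 0.038 ] open 0.0637 gf 25.0 F [-0.6 -0.4  2.7]
```

View pics/j4.png

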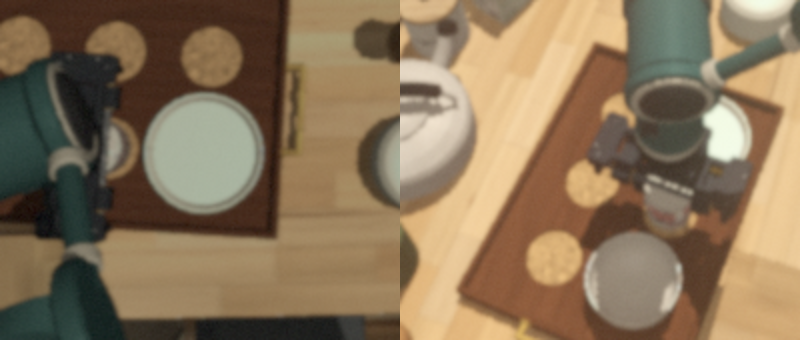

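The jar is seated: it stopped at 0.038, as expected for the recess bottom. I'll release it and fetch the cheese.

Run:
```python
from h import *
bot.let_go(); lin(tw(-.0575,0),.17,.2)
pick([.393,-.308],.013,.2+np.pi/2,20,up=.15,thr=8)
T,S=both(); cv2.imwrite("pics/k1.png",np.hstack([cv2.resize(p["img"][a:a+150,b:b+200],(400,300)) for p,a,b in((T,200,320),(T,190,140))]+[]))
for p in(T,S): print(lm(p,"jam_jar"), [atz(p,l[1],l[2],.01)[:2] for l in lm(p,"jam_jar")], tw(-.0575,0))
```

```text
down hit=False t 27.8 p [ 0.393  -0.3081  0.0131] open 0.0881 gf 0.0 F [ 0.3  0.2 -1.2]
grab t 29.1 p [ 0.3929 -0.3079  0.0129] open 0.0001 gf 0.0 F [ 0.7 -0.3 -0. ]
up t 29.9 p [ 0.3923 -0.3074  0.1489] open 0.0005 gf 0.0 F [ 0.2  0.3 -0.5]
[(0.97, 204.792, 252.0)] [array([0.4489433 , 0.19018071])] [0.44498992 0.1927696 ]
[(0.7, 285.82399999999996, 285.39)] [array([0.44254483, 0.19007355])] [0.44498992 0.1927696 ]
```

View pics/k1.png

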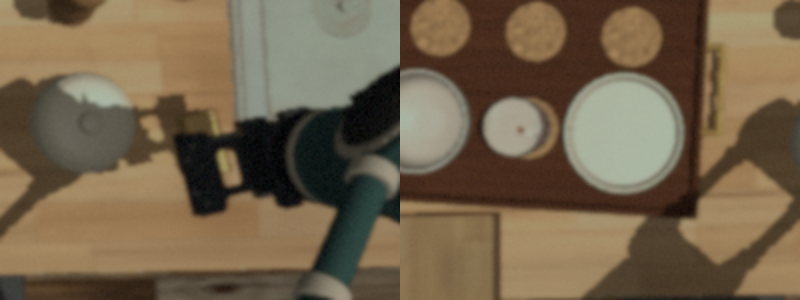

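The fingers closed fully and the cheese stayed down. I'll clear the view and see where it lies.

Run:
```python
from h import *
np.set_printoptions(precision=4,suppress=True)
bot.let_go(); go([.55,0],.25,np.pi/2)
T,S=both()
for p in(T,S):
  print([(l[0],atz(p,l[1],l[2],0)[:2]) for l in lm(p,"cheese")])
  C=nets.cut_out(p,"cheese")
  if C:
    k=max(cv2.findContours(C[0]["mask"].astype(np.uint8),0,1)[0],key=cv2.contourArea); r=cv2.minAreaRect(k); print(r,atz(p,*r[0],.02)[:2])
cv2.imwrite("pics/k2.png",np.hstack([cv2.resize(p["img"][a:a+60,b:b+80],(400,300),interpolation=3) for p,a,b in((T,240,380),(S,120,310))]))
```

```text
[(0.9, array([ 0.3954, -0.3194])), (0.62, array([ 0.6653, -0.1676]))]
((422.13275146484375, 271.5088195800781), (32.520355224609375, 20.614458084106445), 75.3791275024414) [ 0.3924 -0.3141]
[(0.8, array([ 0.3939, -0.3228]))]
((346.5, 151.0), (16.0, 21.0), 90.0) [ 0.3951 -0.3122]
```

View pics/k2.png

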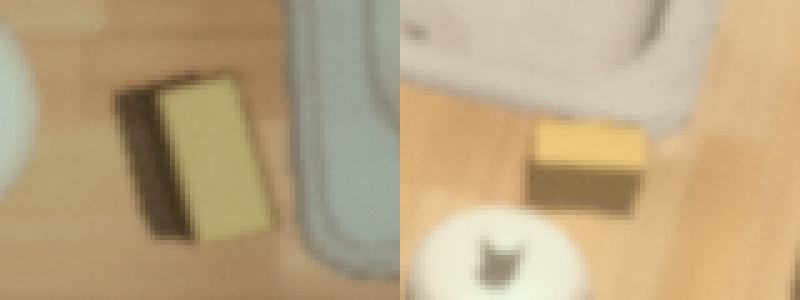

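The cheese hasn't moved, so the fingers passed over it. The true fingertip height seems to differ from the reported one, so I'll touch clear worktop with shut and then open fingers to measure it.

Run:
```python
from h import *
xy=[.48,-.08]
bot.grab(5); go(xy,.06,0); lin(xy,.02,.2)
print(lin(xy,-.03,.03,5)); st("shut")
lin(xy,.04,.2); T,S=both(); u=[proj(p,[*xy,.04]) for p in(T,S)]; print(u)
cv2.imwrite("pics/g.png",np.hstack([cv2.resize(p["img"][int(c[1])-50:int(c[1])+50,int(c[0])-65:int(c[0])+65],(400,308),interpolation=3) for p,c in zip((T,S),u)]))
bot.let_go(); print(lin(xy,-.03,.04,5)); st("open"); lin(xy,.06,.2)
```

```text
True
shut t 37.7 p [ 0.4798 -0.08   -0.0231] open 0.0006 gf 2.2 F [-1.1  0.5  5.4]
[array([319.80693111, 235.44234787]), array([301.51458206, 196.5140056 ])]
True
open t 41.0 p [ 0.4798 -0.08   -0.023 ] open 0.088 gf 3.2 F [-2.4  0.3  6.3]
```

View pics/g.png

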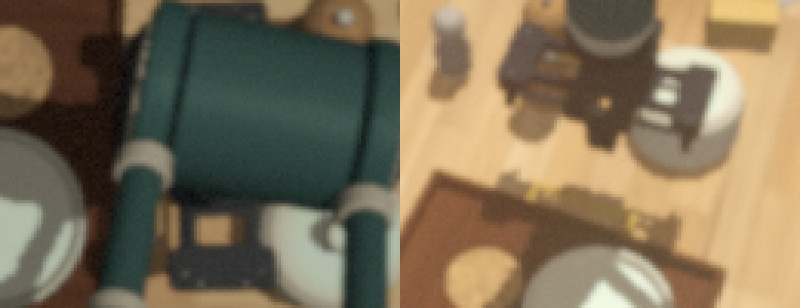

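The fingertips sit 22.5 mm above the reported TCP, so I'll offset for that. Cheese again.

```bash
cat >> h.py <<'E'
DZ=-.0225   # command = true tip height + DZ
E
python3 - <<'E'
from h import *
z=.013+DZ
xy=[.393,-.309]
go(xy,.1,.2+np.pi/2); lin(xy,z+.03,.25); print(lin(xy,z,.06,8)); st()
bot.grab(20); s=st("grab"); z0=s["position"][2]
if s["opening"]>.03:
    lin(xy,.14,.25)
    p=np.array([.4366,.0780])
    go(p,.13,YAW); lin(p,z0+.035,.25); hit=lin(p,z0+.0195,.03,5); s=st(f"place {hit} z0 {z0:.4f}")
E
```

```text
False
 t 43.6 p [ 0.3928 -0.3089 -0.0098] open 0.0885 gf 0.0 F [0.2 0.8 0.3]
grab t 44.4 p [ 0.3932 -0.3092 -0.0094] open 0.0397 gf 20.0 F [-0.1 -1.5 -0.3]
place True z0 -0.0094 t 47.7 p [0.4371 0.0781 0.0115] open 0.0396 gf 20.0 F [ 0.7 -0.1  3.5]
```

Run:
```python
from h import *
bot.let_go(); lin([.4371,.0781],.13,.25)
z=.0705+DZ; xy=[.4187,-.1735]
go(xy,.13,np.pi/2); 
T,S=both(); np.set_printoptions(precision=4,suppress=True)
for p in(T,S):
    print([atz(p,l[1],l[2],.021)[:2] for l in lm(p,"cheese")],[atz(p,l[1],l[2],.010)[:2] for l in lm(p,"cheese_dish")],[atz(p,l[1],l[2],0)[:2] for l in lm(p,"cheese_cover")])
    for n,h in(("cheese_dish",.031),("cheese",.039)):
        C=nets.cut_out(p,n)
        if C:
            k=cv2.convexHull(max(cv2.findContours(C[0]["mask"].astype(np.uint8),0,1)[0],key=cv2.contourArea)); e=cv2.fitEllipse(k) if n!="cheese" else cv2.minAreaRect(k); print(n,e,atz(p,*e[0],h)[:2])
cv2.imwrite("pics/k3.png",np.hstack([cv2.resize(p["img"][a:a+90,b:b+120],(400,300),interpolation=3) for p,a,b in((T,210,200),(S,200,240))]))
```

```text
[array([0.4357, 0.0729])] [array([0.4395, 0.0766])] [array([ 0.4176, -0.1734])]
cheese_dish ((251.69390869140625, 256.018798828125), (59.46406936645508, 60.29922866821289), 31.734020233154297) [0.4368 0.0776]
cheese ((252.1463623046875, 255.68292236328125), (33.12946319580078, 17.889907836914062), 6.34019136428833) [0.4375 0.0758]
[array([0.4372, 0.0835])] [array([0.4422, 0.0765])] [array([ 0.4226, -0.1767])]
cheese_dish ((299.9806213378906, 247.9889678955078), (43.26565933227539, 47.21617889404297), 93.0041732788086) [0.4362 0.0815]
cheese ((300.5345153808594, 245.08621215820312), (17.06983757019043, 28.887418746948242), 23.198591232299805) [0.4364 0.0765]
```

View pics/k3.png

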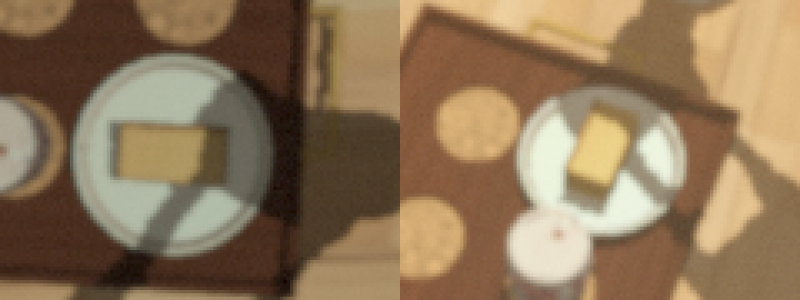

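The cheese lies centred in the dish, at about px (172,153) of the crop, where the dish centre is. Now the cover.

Run:
```python
from h import *
z=.0705+DZ; xy=[.4187,-.1735]
lin(xy,z+.03,.25); print(lin(xy,z,.06,8)); st()
bot.grab(35); s=st("grab"); z0=s["position"][2]
if s["opening"]>.015:
    lin(xy,z0+.075,.2); st("up")
    p=np.array([.4367,.0780])
    go(p,z0+.075,YAW); lin(p,z0+.035,.2); hit=lin(p,z0+.0185,.03,5); s=st(f"place {hit} z0 {z0:.4f}")
    T,S=both()
    cv2.imwrite("pics/l1.png",np.hstack([cv2.resize(p["img"][a:a+120,b:b+160],(400,300),interpolation=3) for p,a,b in((T,190,180),(S,180,220))]))
```

```text
False
 t 51.8 p [ 0.4186 -0.1734  0.0478] open 0.0879 gf 0.0 F [ 0.3 -1.   0.7]
grab t 52.7 p [ 0.4187 -0.1734  0.048 ] open 0.0253 gf 35.0 F [-1.   0.9  0.1]
up t 53.3 p [ 0.4182 -0.1733  0.1223] open 0.0251 gf 35.0 F [ 0.1  0.3 -3.8]
place True z0 0.0480 t 55.1 p [0.4373 0.078  0.0689] open 0.0251 gf 35.0 F [-1.5 -0.8  4.8]
```

View pics/l1.png

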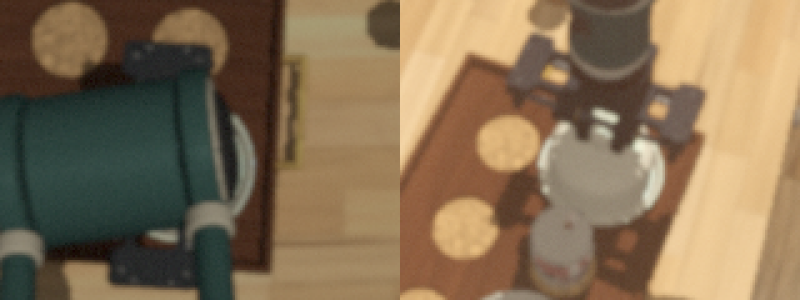

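The cover reached the dish floor (+0.0209). Now the shaker, then the mill.

Run:
```python
from h import *
bot.let_go(); lin([.4373,.078],.14,.2)
def pp(xy,tip,th,sq,wmin,dst,th2,lift):
    z=tip+DZ
    go(xy,max(.15,z+.06),th); lin(xy,z+.04,.3); print(lin(xy,z,.08,8))
    bot.grab(sq); s=st("grab"); z0=s["position"][2]
    if s["opening"]<wmin: bot.let_go(); lin(xy,z0+.1); raise SystemExit("missed")
    lin(xy,z0+lift,.25); go(dst,z0+lift,th2); lin(dst,z0+.03,.25)
    hit=lin(dst,z0+.0075,.03,4); st(f"place {hit} z0 {z0:.4f}")
    bot.let_go(); lin(dst,z0+.1,.25)
pp([.667,-.170],.036,np.pi/2,15,.03,tw(.0575,.115),YAW+np.pi/2,.15)
pp([.5647,-.169],.105,np.pi/2,20,.04,tw(.0575,-.115),YAW+np.pi/2,.15)
go([.45,-.3],.3,0)
np.set_printoptions(precision=4,suppress=True)
T,S=both(); c,s_=np.cos(YAW),np.sin(YAW)
for p in(T,S):
    for n,h in(("jam_jar",.01),("pepper_mill",.01),("shaker",.01),("cheese_dish",.01),("bowl",.01),("cheese_cover",.021),("short_mill",0)):
        for l in lm(p,n)[:1]:
            d=atz(p,l[1],l[2],h)[:2]-TRAY; print(n,round(l[0],2),np.array([c*d[0]+s_*d[1],-s_*d[0]+c*d[1]]))
cv2.imwrite("pics/m1.png",np.hstack([cv2.resize(p["img"][a:a+200,b:b+200],(400,400),interpolation=3) for p,a,b in((T,120,110),(S,170,160))]))
st()
```

```text
False
grab t 59.9 p [ 0.667  -0.17    0.0135] open 0.039 gf 14.8 F [ 0.1 -0.2  0.5]
place True z0 0.0135 t 64.0 p [0.5687 0.2979 0.0234] open 0.039 gf 15.2 F [-1.4 -0.8  4.8]
False
grab t 68.9 p [ 0.5649 -0.169   0.0827] open 0.0475 gf 19.9 F [-0.7 -0.   1.2]
place True z0 0.0827 t 73.2 p [0.55   0.0686 0.0926] open 0.0475 gf 20.0 F [ 1.1 -0.8  3.5]
jam_jar 0.59 [-0.0615  0.0035]
pepper_mill 0.85 [ 0.0589 -0.1095]
shaker 0.83 [0.0638 0.1124]
bowl 0.55 [-0.0657  0.1138]
cheese_cover 0.65 [-0.0577 -0.1151]
short_mill 0.92 [ 0.1295 -0.4885]
pepper_mill 0.72 [ 0.0662 -0.1187]
shaker 0.71 [0.0522 0.1151]
cheese_dish 0.48 [-0.0007  0.004 ]
bowl 0.75 [-0.0561  0.1174]
cheese_cover 0.68 [-0.0569 -0.1193]
short_mill 0.69 [ 0.1266 -0.4868]
 t 76.7 p [ 0.45   -0.3001  0.3   ] open 0.088 gf 0.0 F [-0.8  0.  -0.2]
```

View pics/m1.png

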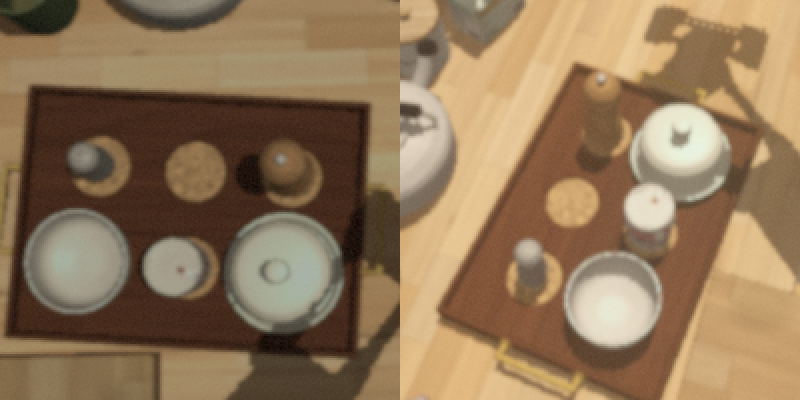

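Everything stands in its recess, and the cover sits level inside the lip. Handing in.

```bash
python3 -c "
from rig import workorder
print(workorder.sign_off())"
```

```text
the job is handed in; nothing more can be done
None
```

The breakfast tray is laid as asked and handed in at about 77 s; the sign-off call gave no verdict, but the last pictures and contact heights showed everything seated in place.

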